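# Pack the closed sample jars into the bench caddy

### The arm

A 6-joint arm with a two-finger parallel gripper is mounted at the origin on the work surface. World frame = base frame: x ahead of the robot, y to its left, z up, the work surface at z = 0. Lengths are in m, angles in degrees, forces in N, time in s.
With the tool pointing down it reaches from about 0.25 to 0.725 m from the base axis. Payload 9.7 kg.
Tool frame: the origin (TCP) lies at the very end of the fingers, on their centre line; the grasp point (between the pads) lies 19 mm behind it (bot.grip_point_offset is the distance from the TCP to the grasp point, in m); y points along the fingers, x is the direction in which the jaws open and shut, and the axes are right-handed (so a half turn about y gives the same grasp; the last joint's range is limited). The gripper opens to 85 mm and grips with 20 to 120 N. Pads are 22 mm wide; open, the fingers measure 114 mm over their backs; the gripper's body (76 mm by 85 mm) begins 54 mm behind the grasp point. The pads swing forward as they close: fully open they stand 13 mm farther back than shut.
Start: joints at [-64.057, 4.979, 10.078, 95.1, 0, 90], TCP at [0.241, -0.495, 0.231] pointing down, gripper open.
Joint ranges: [-179.16, 179.16], [-48.56, 103.87], [-65.8, 70.77], [-126.05, 130.52], [-82.76, 87.17], [-180, 180]. Speed limits (degrees/s): [127.2, 127.2, 147.25, 180, 180, 180].

### API

Orientations are given as [roll, pitch, yaw] about the fixed x, y, z axes, in that order (R = Rz(yaw) Ry(pitch) Rx(roll)).
In Python, from workcell import bot gives the robot as it stands.
- The arm moves only by the shell command python3 -m inch 'ROWS' [FORCE]. ROWS is JSON, a list of rows, each a list of 3 entries, a list of its own where there are three numbers: the shift along the tool's x, y, z in mm, then the turn, a rotation vector about the tool's x, y, z in rad, then the finger opening in mm, from 0 to 85.4. In form: [[[x, y, z], [ax, ay, az], grip], ...]. A call has 1 to 20 rows; each row is the pose to reach, as a shift and turn from the pose measured when the call began, along the tool's axes at that moment; what a row does not reach only later rows make up. A row lasts 1/10 s, in which the tool goes at most 50 mm and 8.59 degrees, less where a joint would pass 70% of its speed; a pose out of reach is approached as far as the arm can. A call with a gripper value outside its range is refused whole. The fingers move at their own pace and stop on an object; FORCE is the grip in N (left out, the last holds). Time passes only in rows, so rows that repeat a pose let the fingers close. It gives the time, the measured TCP pose, the force and the opening at its end, in the units of the state.
- bot.get_obs(): the state, without advancing time (a new reading comes with each control period).
- bot.camera(name): name is "side" or "top"; returns a dict with "frame" (480x640x3 uint8, red, green, blue), "mtx" (3x3 intrinsics, pixels), "origin" and "orientation" of the camera in the world. Camera axes: x right, y down, z forward; pixel columns grow to the right and rows downward; lengths in m; the calibration is good to about 2 mm. A picture is of the moment at which its call begins. There is no depth.
- bot.job_done(): hands the job in, once; it reports no verdict.
Trained networks look in a picture, given as the dict that the camera call returned (one of the last four; its "shot" number tells which), for a name from the list of things; names that differ only in an ending like _2 or _b are one class to them, and where a whole thing is asked for, a point or a joint stands for the part that bears it (a point fixed in the world has none). Each returns a list of dicts, best first, with "confidence" (0 to 1); they miss things now and then, are a little off and sometimes report something else, mostly with a low value. They report only what shows in the picture. A call takes as long as a camera call. They do not tell look-alikes from the thing itself.
- bot.search_frame(picture, name): "box" ([left, top, right, bottom] in pixels, round what is visible of it).
- bot.cut_out(picture, name): "region" (480x640 bool, what is visible of it) and "box" ([left, top, right, bottom] in pixels, round what is visible of it).
The state is a dict: "time": time; "q": joint angles; "qd": joint speeds; "joint_efforts": joint torques, N m; "ee_pos": TCP position; "tcp_rot": TCP orientation; "wrist_force": force on the tool from outside, world axes, zero at the start; "torque": the same for the moment, N m; "opening": finger opening in m.
Only numpy, scipy, OpenCV 4.12 (cv2) and the standard library are available. Lean on these libraries where they do the work, as an engineer would, in place of code of your own. Each camera call takes 0.05 s, during which the arm holds its last target. There are 200 camera calls.

### The job

Gather the three closed sample jars (glass with a brass-coloured lid) into the grey caddy, one upright in each bay and standing on the bay's floor, in order of height: the tallest next to the caddy's tall end plate, the middle one in the middle bay, the shortest at the low end. They are glass, so set them down rather than drop them. Leave the two open jars, the loose lid and the flat dish standing where they are.

Things in the scene. Friction and masses are not known exactly. Their poses are not given: they have to be found in the camera images.
- caddy: Grey caddy, fixed, any yaw, 212 mm long (its x), 72 wide (y). Three bays in a row, 64 x 64 mm inside, centres at x = -68, 0, +68, y = 0; floor 4 mm thick. Side walls, dividers and low end wall (-x) are 4 mm thick, tops 20 mm above the bench. At the +x end a tall end plate, 60 mm high, 6 thick, with a black hand slot. Origin: centre of its underside, on the bench; z up.
- jar_tall: Tallest of the three closed sample jars: upright clear glass cylinder with a flat brass-coloured screw lid, 110 mm tall in all, 50 mm in diameter all the way up (lid 14 mm tall, included), about 150 g. Loose. Origin: centre of its underside; z up; yaw has no meaning.
- jar_medium: Middle one of the three closed sample jars: upright clear glass cylinder with a flat brass-coloured screw lid, 85 mm tall in all, 50 mm in diameter all the way up (lid 14 mm tall, included), about 120 g. Loose. Origin: centre of its underside; z up; yaw has no meaning.
- jar_short: Shortest of the three closed sample jars: upright clear glass cylinder with a flat brass-coloured screw lid, 60 mm tall in all, 50 mm in diameter all the way up (lid 14 mm tall, included), about 90 g. Loose. Origin: centre of its underside; z up; yaw has no meaning.
- open_jar: Open glass jar without a lid, empty, 100 mm tall, 49 mm in diameter: a look-alike that stays. Loose. Origin: centre of its underside.
- swab_jar: Open glass jar without a lid, 78 mm tall, 49 mm in diameter, a thin swab stick standing in it that leans out over the rim to 120 mm above the bench and 26 mm from the jar's axis: a look-alike that stays. Loose. Origin: centre of its underside.
- loose_lid: Brass-coloured jar lid lying flat on the bench, 50 mm in diameter, 14 mm tall: from above it looks like a closed jar. Stays. Loose. Origin: centre of its underside.
- dish: Closed flat culture dish, 91 mm in diameter, 15 mm tall, lying on the bench. Stays. Loose. Origin: centre of its underside.
Not all that is in view belongs to the job. Leave any pink or purple look-alike of the jar_medium alone.

How it is judged (in metres and radians):
At the end, for the whole second after the job is handed in: Each closed jar stands upright (0.1 rad), at rest on its bay's floor, within 12 mm of the bay's centre along and across: tallest at the tall end plate, middle one in the middle, shortest at the low end. Open jars, lid and dish upright and within 25 mm of their starts (x of jar_tall in the frame of caddy between 0.056 and 0.08 m and y of jar_tall in the frame of caddy between -0.012 and 0.012 m and z of each of jar_tall, jar_medium, jar_short in the frame of caddy below 0.01 m and angle between each of jar_tall, jar_medium, jar_short's own z axis and vertical below 0.1 rad and linear speed of each of jar_tall, jar_medium, jar_short below 0.02 m/s and angular speed of each of jar_tall, jar_medium, jar_short below 0.3 rad/s and x of jar_medium in the frame of caddy between -0.012 and 0.012 m and y of jar_medium in the frame of caddy between -0.012 and 0.012 m and x of jar_short in the frame of caddy between -0.08 and -0.056 m and y of jar_short in the frame of caddy between -0.012 and 0.012 m and distance of each of open_jar, swab_jar, loose_lid, dish from where it was at the start of the episode below 0.025 m and angle between each of open_jar, swab_jar, loose_lid, dish's own z axis and vertical below 0.15 rad); the robot touches nothing.
It fails at once if something that should stay (open jar, swab jar, loose lid or dish) is shifted by more than 25 mm or tipped (distance of any of open_jar, swab_jar, loose_lid, dish from where it was at the start of the episode above 0.025 m or angle between any of open_jar, swab_jar, loose_lid, dish's own z axis and vertical above 0.25 rad).
It fails at once if a closed jar is dropped or flung: faster than 0.6 m/s (a fall of about 18 mm) while not in the fingers ((contact force between the fingers and jar_tall below 0.02 N and linear speed of jar_tall above 0.6 m/s) or (contact force between the fingers and jar_medium below 0.02 N and linear speed of jar_medium above 0.6 m/s) or (contact force between the fingers and jar_short below 0.02 N and linear speed of jar_short above 0.6 m/s)).
It also fails if it takes over 86 s, if anything falls off the work surface, if the arm or the gripper's body presses on something with over 40 N, if the wrist force passes 120 N, or if a joint passes its speed limit or range.

## Working session

There is one attempt and no reset: what is moved stays moved. The work goes in short steps, Python scripts to look and compute and a shell command to move; the robot and the scene stay as the last step left them, time stands still between calls to the robot, and variables do not carry over. Pictures are saved under pics/ and viewed, about 12 in all and at most 16, crops included, and the job is handed in when it is done.

```bash
ls; mkdir -p pics; cat > h.py <<'E'
import numpy as np, cv2
from workcell import bot
from scipy.spatial.transform import Rotation as R
NAMES=["caddy","jar_tall","jar_medium","jar_short","open_jar","swab_jar","loose_lid","dish"]
def save(p,n): cv2.imwrite(f"pics/{n}.png",cv2.cvtColor(p["frame"],cv2.COLOR_RGB2BGR))
E
python3 - <<'E'
from h import *
for c in ["top","side"]:
    p=bot.camera(c); save(p,c+"0")
    print(c,p["mtx"],p["origin"],p["orientation"])
    for n in NAMES:
        print(n,[(np.round(d["box"]).tolist(),round(d["confidence"],2)) for d in bot.search_frame(p,n)])
print(bot.get_obs())
E
```

```text
pics
top [[456.65572021   0.         317.30023539]
 [  0.         456.65572021 245.58373556]
 [  0.           0.           1.        ]] [ 0.41541225 -0.05768374  0.90519744] [-177.7855951    -0.35843139  -91.66094231]
caddy [([121.0, 177.0, 198.0, 299.0], 0.92)]
jar_tall [([257.0, 152.0, 290.0, 190.0], 0.62), ([354.0, 167.0, 380.0, 195.0], 0.23)]
jar_medium [([400.0, 309.0, 435.0, 340.0], 0.96), ([364.0, 282.0, 392.0, 314.0], 0.9), ([338.0, 229.0, 370.0, 258.0], 0.68)]
jar_short [([491.0, 208.0, 529.0, 239.0], 0.59)]
open_jar [([414.0, 208.0, 449.0, 237.0], 0.75)]
swab_jar [([410.0, 142.0, 453.0, 175.0], 0.88)]
loose_lid [([355.0, 169.0, 378.0, 196.0], 0.92), ([264.0, 223.0, 311.0, 268.0], 0.3)]
dish [([266.0, 223.0, 311.0, 271.0], 0.84)]
side [[437.60830464   0.         327.50334812]
 [  0.         437.60830464 234.49017957]
 [  0.           0.           1.        ]] [0.42657109 0.78623677 0.66238982] [-126.8613843    -0.37655619 -178.16517455]
caddy [([253.0, 293.0, 377.0, 370.0], 0.58), ([254.0, 218.0, 279.0, 268.0], 0.22)]
jar_tall [([250.0, 218.0, 279.0, 269.0], 0.76)]
jar_mediu
[... 418 characters left out ...]
0.65)]
dish [([308.0, 243.0, 348.0, 269.0], 0.9)]
{'time': 0.9, 'q': array([-6.40562426e+01,  4.97533350e+00,  1.00794999e+01,  9.50993425e+01,
       -9.93274690e-04,  8.99991025e+01]), 'qd': array([-0.07262254, -0.1081881 ,  0.02034698, -0.0787432 ,  0.02521614,
       -0.00943292]), 'joint_efforts': array([ 6.76743293e-04, -5.20094025e+01,  4.64857686e+01,  1.27229836e-03,
        5.07377990e-05,  9.86757726e-06]), 'ee_pos': array([ 0.24061482, -0.49457635,  0.23132991]), 'tcp_rot': array([-9.00009934e+01, -4.82390172e-03, -6.40553451e+01]), 'wrist_force': array([0.46496994, 0.51478745, 0.57764267]), 'torque': array([ 0.00975709,  0.0048862 , -0.00148987]), 'opening': 0.08547245010738357}
```

View pictures.

View pics/top0.png

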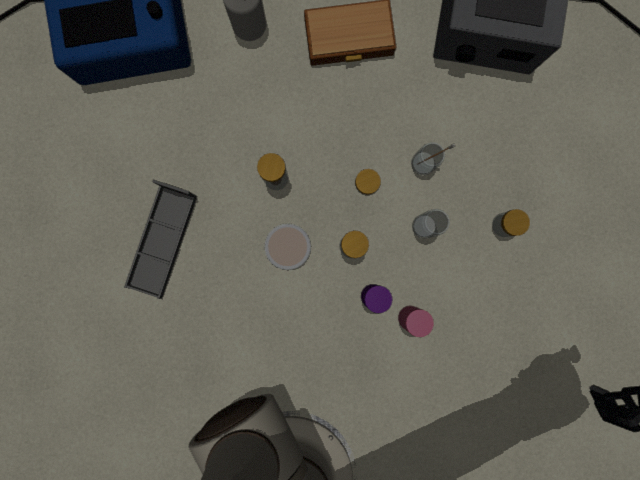

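View pics/side0.png

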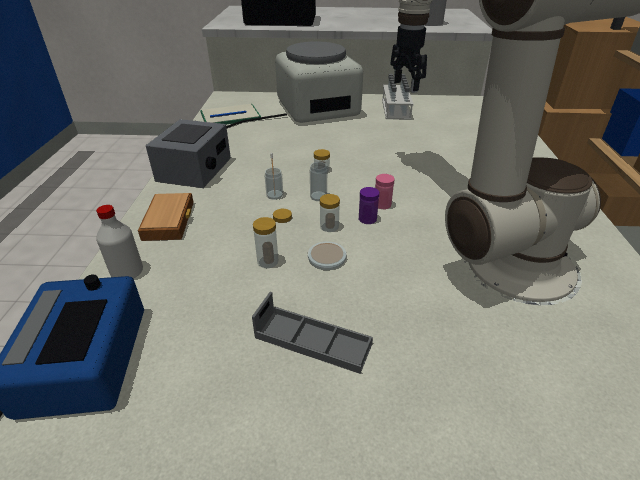

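```bash
cat >> h.py <<'E'
from scipy.optimize import minimize
def project(p,P):
    M=R.from_euler("xyz",p["orientation"],degrees=True).as_matrix()
    c=(np.asarray(P)-p["origin"])@M
    return (c/c[:,2:])@p["mtx"][:2].T
def cyl(x,y,z0,z1,r=.025):
    a=np.linspace(0,2*np.pi,48,endpoint=False)
    return np.array([[x+r*np.cos(t),y+r*np.sin(t),z] for z in (z0,z1) for t in a])
def box(x0,x1,y0,y1,z0,z1): return np.array([[x,y,z] for x in (x0,x1) for y in (y0,y1) for z in (z0,z1)])
def fillf(p,parts,S=8):
    m=np.zeros((480,640),np.uint8)
    for q in parts:
        h=cv2.convexHull(np.round(project(p,q)*2**4).astype(np.int32))
        cv2.fillConvexPoly(m,h,1,cv2.LINE_8,4)
    return m>0
def brass(p):
    h=cv2.cvtColor(p["frame"],cv2.COLOR_RGB2HSV)
    return (h[...,0]>10)&(h[...,0]<28)&(h[...,1]>150)&(h[...,2]>60)
def iou(a,b): return (a&b).sum()/max(1,(a|b).sum())
def fit(ps,ms,model,x0,d):
    f=lambda v:-sum(iou(fillf(p,model(v)),m) for p,m in zip(ps,ms))
    s=np.vstack([x0]+[np.array(x0)+e for e in np.diag(d)])
    r=minimize(f,x0,method="Nelder-Mead",options=dict(initial_simplex=s,xatol=1e-4,fatol=1e-4))
    return r.x,-r.fun
def ground(p,u,v,z):
    M=R.from_euler("xyz",p["orientation"],degrees=True).as_matrix()
    d=M@np.linalg.solve(p["mtx"],[u,v,1]); return p["origin"]+d*(z-p["origin"][2])/d[2]
def blob(p,u,v,mask):
    n,l=cv2.connectedComponents(mask.astype(np.uint8)); k=l[v,u]; return (l==k) if k else None
def caddym(v):
    x,y,t=v; c,s=np.cos(t),np.sin(t); Q=np.array([[c,-s,0],[s,c,0],[0,0,1]])
    return [b@Q.T+[x,y,0] for b in (box(-.106,.106,-.036,.036,0,.02),box(.1,.106,-.036,.036,0,.06))]
LIDS=dict(jar_tall=((272,167),(264,225),.11),jar_medium=((355,244),(330,202),.085),jar_short=((516,222),(321,154),.06),loose_lid=((368,181),(283,215),.014))
E
python3 - <<'E'
from h import *
t=bot.camera("top"); s=bot.camera("side")
for n,(a,b,h) in LIDS.items():
    ma,mb=blob(t,*a,brass(t)),blob(s,*b,brass(s))
    g=ground(t,*a,h)[:2]; m=lambda v:[cyl(v[0],v[1],h-.014,h)]
    out=[]
    for ps,ms in (([t],[ma]),([s],[mb]),([t,s],[ma,mb])):
        x,q=fit(ps,ms,m,g,[.01,.01]); out.append((np.round(x*1e3,1).tolist(),round(q,2)))
    print(n,out)
for n,px,z in (("open_jar",(425,226),.1),("swab_jar",(424,163),.078),("dish",(288,246),.015),("purple",(378,299),.085),("pink",(420,323),.085)): print(n,ground(t,*px,z).round(3))
ca=bot.cut_out(t,"caddy")[0]["region"]; cb=bot.cut_out(s,"caddy")[0]["region"]
g=ground(t,161,240,.01)
e=ground(t,174,190,.02)-g; th=np.arctan2(e[1],e[0]); print(g,np.degrees(th))
for ps,ms in (([t],[ca]),([s],[cb]),([t,s],[ca,cb])):
    x,q=fit(ps,ms,caddym,[g[0],g[1],th],[.02,.02,.15]); print("caddy",x.round(4),np.degrees(x[2]),q)
o=t["frame"].copy(); 
for v,c in ((x,(255,0,0)),):
    o[fillf(t,caddym(v))^ca]=c
print(bot.get_obs()["time"])
E
```

```text
jar_tall [([588.3, 14.0], np.float64(0.82)), ([585.2, 10.2], np.float64(0.56)), ([584.7, 13.6], np.float64(1.36))]
jar_medium [([447.4, -128.5], np.float64(0.85)), ([445.9, -133.7], np.float64(0.81)), ([445.6, -130.1], np.float64(1.65))]
jar_short [([481.2, -434.8], np.float64(0.75)), ([481.8, -436.5], np.float64(0.77)), ([481.2, -436.7], np.float64(1.52))]
loose_lid [([574.8, -167.2], np.float64(0.81)), ([577.2, -164.8], np.float64(0.39)), ([576.8, -168.7], np.float64(1.18))]
open_jar [ 0.476 -0.255  0.1  ]
swab_jar [ 0.593 -0.263  0.078]
dish [ 0.45  -0.007  0.015]
purple [ 0.348 -0.17   0.085]
pink [ 0.303 -0.243  0.085]
[0.46959029 0.24140163 0.01      ] -17.401868146327473
caddy [ 0.4688  0.2418 -0.3589] -20.56301208850921 0.9679445527398743
caddy [ 0.4678  0.2412 -0.3485] -19.966074692761293 0.9573419078242229
caddy [ 0.4691  0.2411 -0.3431] -19.65725162543785 1.9210575948699424
1.1
```

```bash
cat > go.py <<'E'
import sys
from h import *
o=bot.get_obs(); T=lambda r:R.from_euler("xyz",r,degrees=True)
r0=T(o["tcp_rot"])
for a in sys.argv[1:]:
    x,y,z,w=map(float,a.split(","))
    d=r0.inv().apply(np.array([x,y,z])-o["ee_pos"]*1e3)
    v=(r0.inv()*T([-90,0,w])).as_rotvec()
    print(a,"->",d.round(1).tolist(),v.round(3).tolist(),"rows",max(np.linalg.norm(d)/50,np.degrees(np.linalg.norm(v))/8.59))
print(o["time"],o["ee_pos"].round(4),o["tcp_rot"].round(1),o["wrist_force"].round(1),o["opening"])
E
python3 go.py 586,13,231,45 586,13,66,45
```

```text
586,13,231,45 -> [-305.3, 0.3, 532.6] [-0.0, -1.903, -0.0] rows 12.69593433348184
586,13,66,45 -> [-305.3, 165.3, 532.6] [-0.0, -1.903, -0.0] rows 12.715980977690156
1.1 [ 0.2406 -0.4946  0.2313] [-90.    0.  -64.1] [ 0.2  0.5 -0.5] 0.08528904326024117
```

```bash
M='[[-305,0,533],[0,-1.903,0],85]'; python3 -m inch '[[[-305,0,533],[0,-1.903,0],85],[[-305,0,533],[0,-1.903,0],85],[[-305,0,533],[0,-1.903,0],85],[[-305,0,533],[0,-1.903,0],85],[[-305,0,533],[0,-1.903,0],85],[[-305,0,533],[0,-1.903,0],85],[[-305,0,533],[0,-1.903,0],85],[[-305,0,533],[0,-1.903,0],85],[[-305,0,533],[0,-1.903,0],85],[[-305,0,533],[0,-1.903,0],85],[[-305,0,533],[0,-1.903,0],85],[[-305,0,533],[0,-1.903,0],85],[[-305,0,533],[0,-1.903,0],85],[[-305,0,533],[0,-1.903,0],85],[[-305,0,533],[0,-1.903,0],85],[[-305,0,533],[0,-1.903,0],85],[[-305,0,533],[0,-1.903,0],85]]' 30; python3 go.py 586,13,140,45 586,13,66,45
python3 - <<'E'
from h import *
s=bot.camera("side"); save(s,"s1")
E
```

```text
time: 2.8
ee_pos: [0.5861, 0.0118, 0.2317]
tcp_rot: [-90.0, -0.0, 44.8]
wrist_force: [0.6, 0.3, 0.8]
opening: 0.0852
586,13,140,45 -> [0.8, 91.7, 0.9] [0.0, -0.003, 0.0] rows 1.8343492476378587
586,13,66,45 -> [0.7, 165.7, 1.0] [0.0, -0.003, 0.0] rows 3.3142786004774156
2.8 [0.5861 0.0118 0.2317] [-90.   -0.   44.8] [0.6 0.3 0.8] 0.08515378274910215
```

View pics/s1.png

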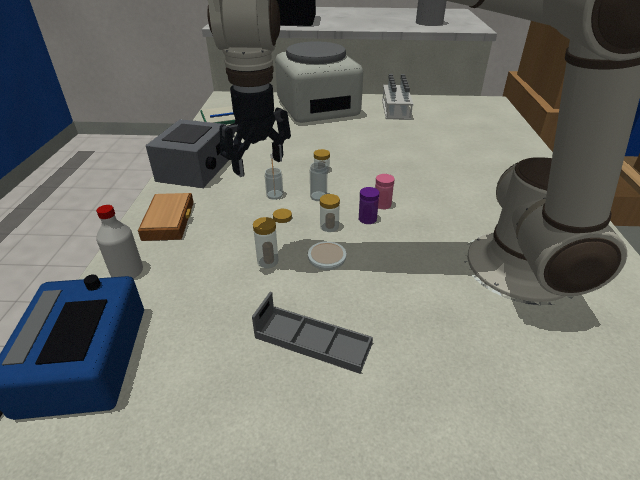

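The gripper (tips about (232,165) and (280,160)) hangs over the tall jar's lid (264,225). I'll lower it and grip.

```bash
python3 -m inch '[[[1,40,1],[0,0,0],85],[[1,75,1],[0,0,0],85],[[1,100,1],[0,0,0],85],[[1,120,1],[0,0,0],85],[[1,140,1],[0,0,0],85],[[1,155,1],[0,0,0],85],[[1,166,1],[0,0,0],85],[[1,166,1],[0,0,0],85],[[1,166,1],[0,0,0],85]]'
python3 -m inch '[[[0,0,0],[0,0,0],45],[[0,0,0],[0,0,0],45],[[0,0,0],[0,0,0],45],[[0,0,0],[0,0,0],45],[[0,0,0],[0,0,0],45],[[0,0,0],[0,0,0],45],[[0,0,0],[0,0,0],45],[[0,0,0],[0,0,0],45],[[0,0,0],[0,0,0],45],[[0,0,0],[0,0,0],45]]' 30
```

```text
time: 3.75
ee_pos: [0.5865, 0.0132, 0.0664]
tcp_rot: [-90.1, -0.1, 44.8]
wrist_force: [0.7, -0.2, 1.3]
opening: 0.0852
time: 4.75
ee_pos: [0.587, 0.0132, 0.0673]
tcp_rot: [-90.1, -0.1, 44.8]
wrist_force: [0.2, 1.4, 5.8]
opening: 0.0492
```

```bash
python3 -m inch '[[[0,-15,0],[0,0,0],45],[[0,-40,0],[0,0,0],45],[[0,-75,0],[0,0,0],45],[[0,-110,0],[0,0,0],45],[[0,-130,0],[0,0,0],45],[[0,-130,0],[0,0,0],45],[[0,-130,0],[0,0,0],45]]' 40; python3 go.py 533,218,197,70
```

```text
time: 5.45
ee_pos: [0.5866, 0.0132, 0.197]
tcp_rot: [-90.1, -0.1, 44.8]
wrist_force: [0.0, -0.5, -3.1]
opening: 0.0492
533,218,197,70 -> [106.4, -0.2, 183.0] [0.002, -0.439, 0.001] rows 4.234026283292952
5.45 [0.5866 0.0132 0.197 ] [-90.1  -0.1  44.8] [ 0.  -0.5 -3.1] 0.049158311027810354
```

```bash
python3 -m inch '[[[8,0,14],[0,-0.03,0],45],[[22,0,38],[0,-0.09,0],45],[[40,0,69],[0,-0.16,0],45],[[60,0,103],[0,-0.25,0],45],[[80,0,138],[0,-0.33,0],45],[[96,0,165],[0,-0.4,0],45],[[106,0,183],[0,-0.439,0],45],[[106,0,183],[0,-0.439,0],45],[[106,0,183],[0,-0.439,0],45],[[106,0,183],[0,-0.439,0],45]]'; python3 go.py 533,218,72,70 533,218,85,70
python3 - <<'E'
from h import *
t=bot.camera("top");s=bot.camera("side")
f=np.vstack([t["frame"][130:330,60:380],s["frame"][180:400,200:520]])
f=cv2.resize(f,None,fx=1.4,fy=1.4)
save(dict(frame=f),"c2")
E
```

```text
time: 6.45
ee_pos: [0.5325, 0.2172, 0.196]
tcp_rot: [-90.1, 0.0, 69.9]
wrist_force: [0.3, -0.3, -2.0]
opening: 0.0495
533,218,72,70 -> [0.9, 124.0, 0.0] [0.002, -0.001, -0.0] rows 2.4809565027799976
533,218,85,70 -> [0.9, 111.0, 0.0] [0.002, -0.001, -0.0] rows 2.2209649787886048
6.45 [0.5325 0.2172 0.196 ] [-90.1   0.   69.9] [ 0.3 -0.3 -2. ] 0.04952016604820375
```

View pics/c2.png

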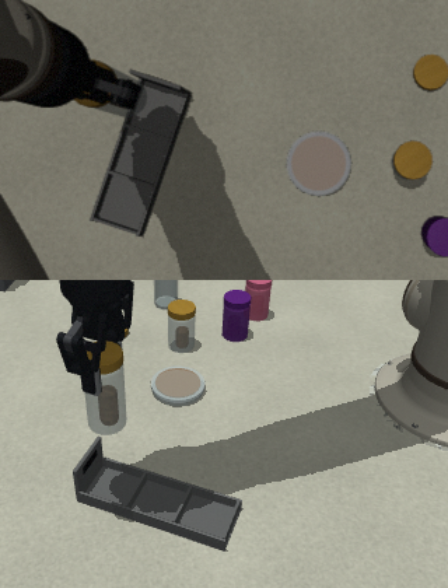

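```bash
python3 -m inch '[[[1,20,0],[0,0,0],45],[[1,50,0],[0,0,0],45],[[1,75,0],[0,0,0],45],[[1,90,0],[0,0,0],45],[[1,95,0],[0,0,0],45],[[1,95,0],[0,0,0],45]]'; python3 -m inch '[[[0,5,0],[0,0,0],45],[[0,10,0],[0,0,0],45],[[0,15,0],[0,0,0],45],[[0,19,0],[0,0,0],45],[[0,19,0],[0,0,0],45]]'
python3 - <<'E'
from h import *
t=bot.camera("top");s=bot.camera("side")
save(dict(frame=cv2.resize(s["frame"][250:400,200:400],None,fx=3,fy=3)),"c3")
E
```

```text
time: 7.15
ee_pos: [0.5334, 0.2175, 0.1015]
tcp_rot: [-90.1, -0.0, 69.9]
wrist_force: [-0.4, 0.0, -1.6]
opening: 0.0494
time: 7.65
ee_pos: [0.5331, 0.2174, 0.0818]
tcp_rot: [-90.1, 0.0, 69.9]
wrist_force: [-0.2, -0.1, -1.2]
opening: 0.0491
```

View pics/c3.png

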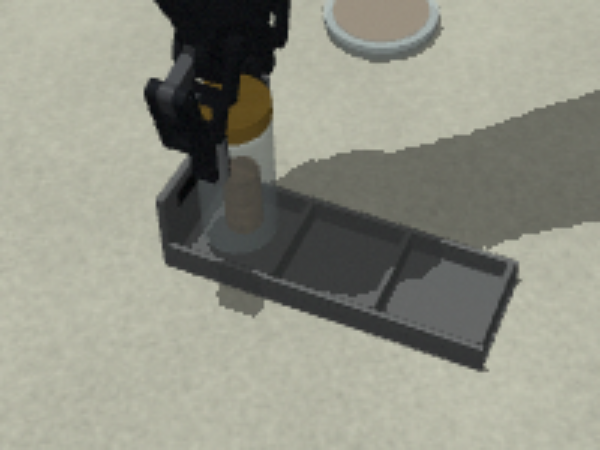

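The tall jar's foot (crop ~(240,235)) is inside the end bay, clear of the walls. Lowering to the floor.

```bash
python3 -m inch '[[[0,3,0],[0,0,0],45],[[0,6,0],[0,0,0],45],[[0,8,0],[0,0,0],45],[[0,9,0],[0,0,0],45],[[0,9,0],[0,0,0],45]]'; python3 -m inch '[[[0,1,0],[0,0,0],45],[[0,1.5,0],[0,0,0],45],[[0,1.5,0],[0,0,0],45]]'
```

```text
time: 8.25
ee_pos: [0.5333, 0.2175, 0.0733]
tcp_rot: [-90.1, 0.0, 69.9]
wrist_force: [-0.3, -0.8, -1.6]
opening: 0.0492
time: 8.55
ee_pos: [0.5333, 0.2174, 0.0717]
tcp_rot: [-90.1, 0.0, 69.9]
wrist_force: [0.9, 0.6, -2.4]
opening: 0.0493
```

```bash
python3 -m inch '[[[0,0.7,0],[0,0,0],45],[[0,1,0],[0,0,0],45],[[0,1,0],[0,0,0],45]]';  python3 -m inch '[[[0,0.7,0],[0,0,0],45],[[0,1,0],[0,0,0],45],[[0,1,0],[0,0,0],45]]'
```

```text
time: 8.85
ee_pos: [0.5335, 0.2175, 0.0713]
tcp_rot: [-90.1, -0.0, 69.9]
wrist_force: [-2.3, -1.2, 4.7]
opening: 0.0493
time: 9.15
ee_pos: [0.5336, 0.2175, 0.0713]
tcp_rot: [-90.2, -0.0, 69.9]
wrist_force: [-3.0, -0.3, 8.9]
opening: 0.0493
```

```bash
python3 -m inch '[[[0,0,0],[0,0,0],54],[[0,0,0],[0,0,0],60],[[0,0,0],[0,0,0],70],[[0,0,0],[0,0,0],85],[[0,0,0],[0,0,0],85],[[0,0,0],[0,0,0],85],[[0,-20,0],[0,0,0],85],[[0,-50,0],[0,0,0],85],[[0,-90,0],[0,0,0],85],[[0,-130,0],[0,0,0],85],[[0,-130,0],[0,0,0],85]]'; python3 go.py 446,-130,200,70 446,-130,45,70
```

```text
time: 10.25
ee_pos: [0.5349, 0.2182, 0.2074]
tcp_rot: [-90.5, -0.4, 69.9]
wrist_force: [0.3, 0.4, -0.7]
opening: 0.0849
446,-130,200,70 -> [-357.5, 5.4, -36.3] [0.009, -0.002, 0.006] rows 7.188578684124513
446,-130,45,70 -> [-358.5, 160.4, -34.9] [0.009, -0.002, 0.006] rows 7.886546199119469
10.25 [0.5349 0.2182 0.2074] [-90.5  -0.4  69.9] [ 0.3  0.4 -0.7] 0.08493652317035186
```

```bash
python3 -m inch '[[[-25,0,-2],[0,0.02,0],85],[[-65,0,-6],[0.005,0.05,0.003],85],[[-110,0,-11],[0.009,0.08,0.006],85],[[-155,0,-15],[0.009,0.12,0.006],85],[[-200,0,-20],[0.009,0.15,0.006],85],[[-245,0,-24],[0.009,0.19,0.006],85],[[-290,0,-29],[0.009,0.22,0.006],85],[[-330,0,-33],[0.009,0.25,0.006],85],[[-350,3,-35],[0.009,0.262,0.006],85],[[-357,5,-36],[0.009,0.262,0.006],85],[[-357,5,-36],[0.009,0.262,0.006],85],[[-357,5,-36],[0.009,0.262,0.006],85]]' 30; python3 go.py 446,-130,41,55
python3 - <<'E'
from h import *
t=bot.camera("top");s=bot.camera("side"); print(bot.get_obs()["q"].round(0))
save(dict(frame=cv2.resize(s["frame"][120:370,200:450],None,fx=2.3,fy=2.3)),"c4")
E
```

```text
time: 11.45
ee_pos: [0.4461, -0.1287, 0.2002]
tcp_rot: [-89.9, -0.1, 54.9]
wrist_force: [0.3, -0.5, 0.3]
opening: 0.0851
446,-130,41,55 -> [-1.4, 159.2, -1.0] [-0.001, -0.002, 0.002] rows 3.1835770398886263
11.45 [ 0.4461 -0.1287  0.2002] [-89.9  -0.1  54.9] [ 0.3 -0.5  0.3] 0.08511406087904376
[-16.  -7.  -5.  92.   0.  19.]
```

View pics/c4.png

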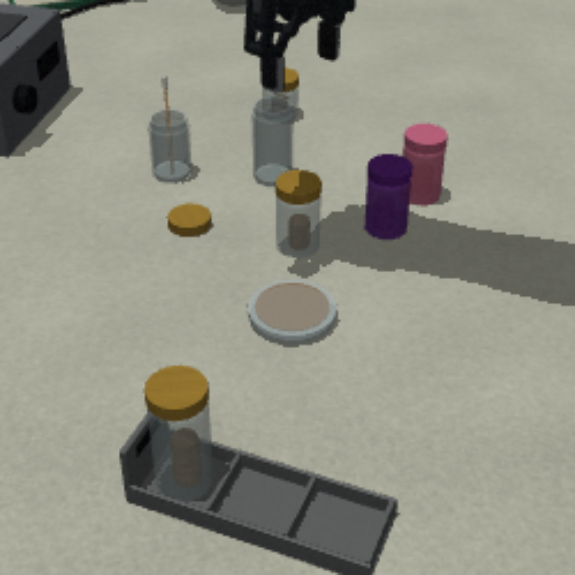

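Tall jar (177,430 in the crop) stands upright in the end bay; gripper is above the medium jar (298,215), clear of the purple and pink ones.

```bash
python3 -m inch '[[[-1,30,-1],[0,0,0],85],[[-1,65,-1],[0,0,0],85],[[-1,95,-1],[0,0,0],85],[[-1,115,-1],[0,0,0],85],[[-1,135,-1],[0,0,0],85],[[-1,150,-1],[0,0,0],85],[[-1,159,-1],[0,0,0],85],[[-1,159,-1],[0,0,0],85],[[-1,159,-1],[0,0,0],85]]'
python3 -m inch '[[[0,0,0],[0,0,0],45],[[0,0,0],[0,0,0],45],[[0,0,0],[0,0,0],45],[[0,0,0],[0,0,0],45],[[0,0,0],[0,0,0],45],[[0,0,0],[0,0,0],45],[[0,0,0],[0,0,0],45],[[0,0,0],[0,0,0],45],[[0,0,0],[0,0,0],45],[[0,0,0],[0,0,0],45]]' 40
python3 -m inch '[[[0,-15,0],[0,0,0],45],[[0,-40,0],[0,0,0],45],[[0,-75,0],[0,0,0],45],[[0,-110,0],[0,0,0],45],[[0,-145,0],[0,0,0],45],[[0,-165,0],[0,0,0],45],[[0,-170,0],[0,0,0],45],[[0,-170,0],[0,0,0],45]]'
python3 go.py 469,241,211,70
python3 - <<'E'
from h import *
t=bot.camera("top");s=bot.camera("side")
ma,mb=blob(t,*map(int,project(t,[[.533,.2175,.114]])[0]),brass(t)),blob(s,*map(int,project(s,[[.533,.2175,.114]])[0]),brass(s))
for ps,ms in (([t],[ma]),([s],[mb]),([t,s],[ma,mb])):
    x,q=fit(ps,ms,lambda v:[cyl(v[0],v[1],.1,.114)],[.533,.218],[.01,.01]); d=x-[.469,.2412]; a=np.radians(-20); print(x,q,"caddy frame",d@[np.cos(a),np.sin(a)],d@[-np.sin(a),np.cos(a)])
E
```

```text
time: 12.45
ee_pos: [0.4469, -0.1294, 0.0421]
tcp_rot: [-90.0, -0.1, 55.0]
wrist_force: [0.0, 0.8, 0.3]
opening: 0.085
time: 13.45
ee_pos: [0.4474, -0.1296, 0.0429]
tcp_rot: [-90.1, -0.1, 55.0]
wrist_force: [-0.8, 1.0, 6.1]
opening: 0.0494
time: 14.25
ee_pos: [0.4472, -0.1299, 0.2128]
tcp_rot: [-90.1, -0.1, 55.0]
wrist_force: [-0.0, -0.1, -1.2]
opening: 0.0492
469,241,211,70 -> [316.2, 2.3, 195.1] [0.002, -0.262, 0.002] rows 7.431709109855609
14.25 [ 0.4472 -0.1299  0.2128] [-90.1  -0.1  55. ] [-0.  -0.1 -1.2] 0.049232467037648914
[0.53374219 0.21758984] 0.788787483702738 caddy frame 0.06891290487185406 -4.315735576001348e-05
[0.53325892 0.21449016] 0.8466557911908646 caddy frame 0.06951893736943861 -0.003121190066920933
[0.53453442 0.21801038] 1.6272365951728511 caddy frame 0.06951353301090965 0.000622974456836534
```

```bash
python3 -m inch '[[[12,0,8],[0,-0.01,0],45],[[36,0,22],[0,-0.03,0],45],[[73,0,45],[0,-0.06,0],45],[[111,0,68],[0,-0.09,0],45],[[149,0,92],[0,-0.12,0],45],[[187,0,115],[0,-0.15,0],45],[[225,0,139],[0,-0.19,0],45],[[263,0,162],[0,-0.22,0],45],[[295,0,182],[0,-0.25,0],45],[[310,0,191],[0,-0.262,0],45],[[316,0,195],[0.002,-0.262,0.002],45],[[316,0,195],[0.002,-0.262,0.002],45],[[316,0,195],[0.002,-0.262,0.002],45]]'; python3 go.py 469,241,60,70
```

```text
time: 15.65
ee_pos: [0.4683, 0.2398, 0.2118]
tcp_rot: [-89.8, 0.0, 69.9]
wrist_force: [-0.3, 0.1, -1.3]
opening: 0.0492
469,241,60,70 -> [1.4, 151.8, -0.7] [-0.003, -0.002, -0.001] rows 3.036139149585148
15.65 [0.4683 0.2398 0.2118] [-89.8   0.   69.9] [-0.3  0.1 -1.3] 0.04923544690636088
```

```bash
python3 -m inch '[[[1,20,0],[0,0,0],45],[[1,55,0],[0,0,0],45],[[1,90,0],[0,0,0],45],[[1,115,0],[0,0,0],45],[[1,135,0],[0,0,0],45],[[1,148,0],[0,0,0],45],[[1,154,0],[0,0,0],45],[[1,154,0],[0,0,0],45]]'
python3 - <<'E'
from h import *
s=bot.camera("side")
save(dict(frame=cv2.resize(s["frame"][250:400,200:400],None,fx=3,fy=3)),"c5")
E
python3 go.py 469,241,48.5,70
```

```text
time: 16.45
ee_pos: [0.4683, 0.2402, 0.0577]
tcp_rot: [-89.8, 0.1, 69.9]
wrist_force: [0.0, 0.4, -1.5]
opening: 0.0492
469,241,48.5,70 -> [0.6, 10.0, -0.3] [-0.002, -0.002, -0.0] rows 0.1995363060578772
16.5 [0.4686 0.2405 0.0585] [-89.9   0.   69.9] [ 0.1  0.3 -1.1] 0.0494017908794101
```

View pics/c5.png

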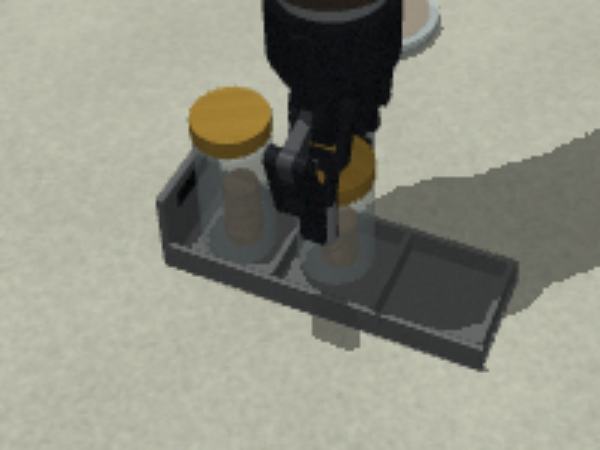

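The medium jar's foot (~(338,265)) is in the middle bay, with a gap to the tall jar. Setting it down.

```bash
python3 -m inch '[[[0.5,4,0],[0,0,0],45],[[0.5,7,0],[0,0,0],45],[[0.5,9,0],[0,0,0],45],[[0.5,10,0],[0,0,0],45],[[0.5,10,0],[0,0,0],45]]';  python3 -m inch '[[[0,0.7,0],[0,0,0],45],[[0,1.3,0],[0,0,0],45],[[0,1.3,0],[0,0,0],45]]';python3 -m inch '[[[0,0.7,0],[0,0,0],45],[[0,1.2,0],[0,0,0],45],[[0,1.2,0],[0,0,0],45]]'
```

```text
time: 17.0
ee_pos: [0.4686, 0.241, 0.0483]
tcp_rot: [-89.8, 0.0, 69.9]
wrist_force: [0.8, 0.8, -1.4]
opening: 0.0488
time: 17.3
ee_pos: [0.4686, 0.2411, 0.0471]
tcp_rot: [-89.9, 0.0, 69.9]
wrist_force: [0.1, -0.0, -1.7]
opening: 0.0496
time: 17.6
ee_pos: [0.4687, 0.2411, 0.047]
tcp_rot: [-89.9, -0.0, 69.9]
wrist_force: [-4.4, -2.1, 8.1]
opening: 0.0491
```

```bash
python3 -m inch '[[[0,0,0],[0,0,0],54],[[0,0,0],[0,0,0],60],[[0,0,0],[0,0,0],70],[[0,0,0],[0,0,0],85],[[0,0,0],[0,0,0],85],[[0,0,0],[0,0,0],85],[[0,-20,0],[0,0,0],85],[[0,-50,0],[0,0,0],85],[[0,-90,0],[0,0,0],85],[[0,-130,0],[0,0,0],85],[[0,-160,0],[0,0,0],85],[[0,-160,0],[0,0,0],85]]'; python3 go.py 481,-436,200,20
```

```text
time: 18.8
ee_pos: [0.4703, 0.2416, 0.2116]
tcp_rot: [-90.1, -0.3, 69.9]
wrist_force: [0.2, -0.1, -0.4]
opening: 0.085
481,-436,200,20 -> [-632.6, 9.0, -243.1] [0.0, 0.87, 0.006] rows 13.555953836347134
18.8 [0.4703 0.2416 0.2116] [-90.1  -0.3  69.9] [ 0.2 -0.1 -0.4] 0.08504122350921994
```

```bash
python3 -m inch '[[[-20,0,-8],[0,0.03,0],85],[[-55,0,-21],[0,0.08,0],85],[[-100,0,-38],[0,0.14,0],85],[[-145,0,-56],[0,0.2,0],85],[[-190,0,-73],[0,0.26,0],85],[[-235,0,-90],[0,0.32,0],85],[[-280,0,-108],[0,0.38,0],85],[[-325,0,-125],[0,0.44,0],85],[[-370,0,-142],[0,0.5,0],85],[[-415,0,-159],[0,0.57,0],85],[[-460,0,-177],[0,0.63,0],85],[[-505,0,-194],[0,0.69,0],85],[[-550,2,-211],[0,0.76,0],85],[[-590,5,-227],[0,0.82,0],85],[[-620,8,-238],[0,0.86,0],85],[[-633,9,-243],[0,0.87,0.006],85],[[-633,9,-243],[0,0.87,0.006],85],[[-633,9,-243],[0,0.87,0.006],85],[[-633,9,-243],[0,0.87,0.006],85]]' 30; python3 go.py 481,-436,26,20
python3 - <<'E'
from h import *
t=bot.camera("top");s=bot.camera("side")
save(s,"c6")
E
```

```text
time: 20.7
ee_pos: [0.4811, -0.435, 0.2005]
tcp_rot: [-90.0, -0.0, 20.1]
wrist_force: [0.0, -0.4, -0.2]
opening: 0.0848
481,-436,26,20 -> [-0.5, 174.5, -0.9] [0.0, 0.002, 0.0] rows 3.4894823986242347
20.7 [ 0.4811 -0.435   0.2005] [-90.   -0.   20.1] [ 0.  -0.4 -0.2] 0.08482199957140305
```

View pics/c6.png

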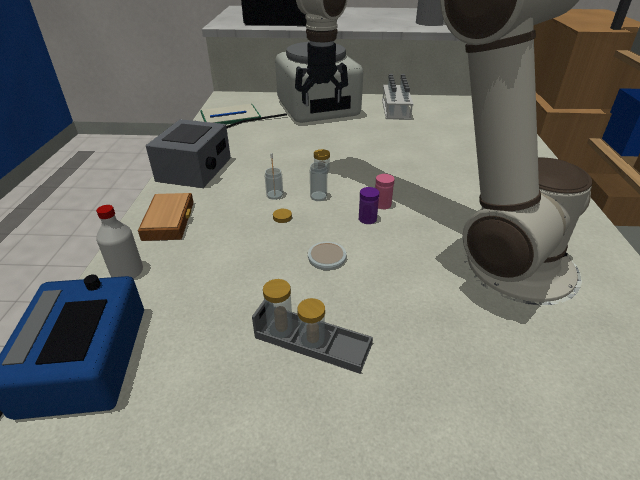

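Two jars stand in the caddy ((277,305), (312,322)). The gripper (320,90) is above the short jar (321,158), with nothing near it.

```bash
python3 -m inch '[[[0,30,-1],[0,0,0],85],[[0,70,-1],[0,0,0],85],[[0,105,-1],[0,0,0],85],[[0,130,-1],[0,0,0],85],[[0,150,-1],[0,0,0],85],[[0,165,-1],[0,0,0],85],[[0,174,-1],[0,0,0],85],[[0,174,-1],[0,0,0],85],[[0,174,-1],[0,0,0],85]]'
python3 -m inch '[[[0,0,0],[0,0,0],45],[[0,0,0],[0,0,0],45],[[0,0,0],[0,0,0],45],[[0,0,0],[0,0,0],45],[[0,0,0],[0,0,0],45],[[0,0,0],[0,0,0],45],[[0,0,0],[0,0,0],45],[[0,0,0],[0,0,0],45],[[0,0,0],[0,0,0],45],[[0,0,0],[0,0,0],45]]' 40
python3 -m inch '[[[0,-15,0],[0,0,0],45],[[0,-40,0],[0,0,0],45],[[0,-75,0],[0,0,0],45],[[0,-110,0],[0,0,0],45],[[0,-145,0],[0,0,0],45],[[0,-175,0],[0,0,0],45],[[0,-185,0],[0,0,0],45],[[0,-185,0],[0,0,0],45]]'
python3 go.py 405.1,264.5,210,70
```

```text
time: 21.7
ee_pos: [0.482, -0.4364, 0.0277]
tcp_rot: [-90.1, -0.1, 20.1]
wrist_force: [-0.1, -0.7, 0.1]
opening: 0.0853
time: 22.7
ee_pos: [0.4825, -0.4368, 0.0288]
tcp_rot: [-90.2, -0.1, 20.1]
wrist_force: [0.5, 1.4, 5.8]
opening: 0.0491
time: 23.5
ee_pos: [0.4823, -0.4367, 0.2154]
tcp_rot: [-90.3, -0.2, 20.1]
wrist_force: [-0.2, 0.4, -0.8]
opening: 0.0486
405.1,264.5,210,70 -> [168.8, 2.0, 685.0] [0.007, -0.87, 0.0] rows 14.109400918299105
23.5 [ 0.4823 -0.4367  0.2154] [-90.3  -0.2  20.1] [-0.2  0.4 -0.8] 0.048602815345755446
```

```bash
python3 -m inch '[[[4,0,15],[0,-0.02,0],45],[[11,0,45],[0,-0.06,0],45],[[21,0,85],[0,-0.11,0],45],[[32,0,130],[0,-0.17,0],45],[[43,0,175],[0,-0.22,0],45],[[54,0,220],[0,-0.28,0],45],[[65,0,265],[0,-0.34,0],45],[[76,0,310],[0,-0.39,0],45],[[87,0,355],[0,-0.45,0],45],[[99,0,400],[0,-0.51,0],45],[[110,0,445],[0,-0.57,0],45],[[121,0,490],[0,-0.62,0],45],[[132,0,535],[0,-0.68,0],45],[[143,0,580],[0,-0.74,0],45],[[154,0,625],[0,-0.79,0],45],[[163,0,660],[0,-0.84,0],45],[[168,0,678],[0.004,-0.86,0],45],[[169,2,685],[0.007,-0.87,0],45],[[169,2,685],[0.007,-0.87,0],45],[[169,2,685],[0.007,-0.87,0],45]]'
python3 go.py 405.1,264.5,46,70
```

```text
time: 25.5
ee_pos: [0.4051, 0.2636, 0.2092]
tcp_rot: [-90.0, 0.1, 69.9]
wrist_force: [-0.4, -0.2, -0.8]
opening: 0.0491
405.1,264.5,46,70 -> [1.0, 163.2, 0.2] [-0.001, -0.001, -0.001] rows 3.263482908215236
25.5 [0.4051 0.2636 0.2092] [-90.    0.1  69.9] [-0.4 -0.2 -0.8] 0.04910415352320636
```

```bash
python3 -m inch '[[[1,20,0],[0,0,0],45],[[1,55,0],[0,0,0],45],[[1,90,0],[0,0,0],45],[[1,120,0],[0,0,0],45],[[1,140,0],[0,0,0],45],[[1,155,0],[0,0,0],45],[[1,163,0],[0,0,0],45],[[1,163,0],[0,0,0],45],[[1,163,0],[0,0,0],45]]'
python3 - <<'E'
from h import *
s=bot.camera("side")
save(dict(frame=cv2.resize(s["frame"][250:400,200:400],None,fx=3,fy=3)),"c7")
E
python3 go.py 405.1,264.5,34,70
```

```text
time: 26.4
ee_pos: [0.4058, 0.2646, 0.0471]
tcp_rot: [-90.0, -0.0, 69.9]
wrist_force: [0.5, 0.3, -0.4]
opening: 0.049
405.1,264.5,34,70 -> [-0.5, 13.3, 0.7] [0.0, -0.002, 0.0] rows 0.2667417813989726
26.45 [0.4059 0.2647 0.0473] [-90.   -0.   69.9] [ 0.3  0.1 -1.3] 0.04939069621982916
```

View pics/c7.png

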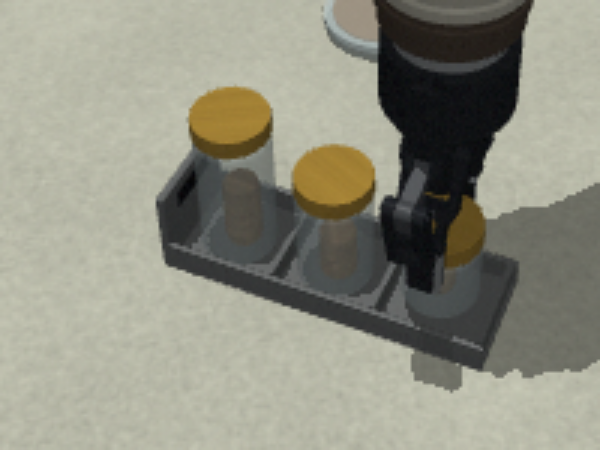

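The short jar's foot (~(445,300)) is within the low-end bay. Setting it down.

```bash
python3 -m inch '[[[0,5,0],[0,0,0],45],[[0,9,0],[0,0,0],45],[[0,12,0],[0,0,0],45],[[0,13,0],[0,0,0],45],[[0,13,0],[0,0,0],45]]';  python3 -m inch '[[[0,0.7,0],[0,0,0],45],[[0,1.3,0],[0,0,0],45],[[0,1.3,0],[0,0,0],45]]';python3 -m inch '[[[0,0.7,0],[0,0,0],45],[[0,1.2,0],[0,0,0],45],[[0,1.2,0],[0,0,0],45]]'
```

```text
time: 26.95
ee_pos: [0.4058, 0.2647, 0.0341]
tcp_rot: [-90.0, 0.0, 69.9]
wrist_force: [-0.4, 0.1, -0.9]
opening: 0.0491
time: 27.25
ee_pos: [0.4058, 0.2647, 0.0329]
tcp_rot: [-90.0, -0.0, 69.9]
wrist_force: [-1.4, 0.3, 0.7]
opening: 0.049
time: 27.55
ee_pos: [0.4058, 0.2647, 0.0328]
tcp_rot: [-90.0, -0.0, 69.9]
wrist_force: [-4.7, -2.5, 10.3]
opening: 0.0484
```

```bash
python3 -m inch '[[[0,0,0],[0,0,0],54],[[0,0,0],[0,0,0],60],[[0,0,0],[0,0,0],70],[[0,0,0],[0,0,0],85],[[0,0,0],[0,0,0],85],[[0,0,0],[0,0,0],85],[[0,-20,0],[0,0,0],85],[[0,-50,0],[0,0,0],85],[[0,-90,0],[0,0,0],85],[[0,-130,0],[0,0,0],85],[[0,-170,0],[0,0,0],85],[[-40,-190,0],[0,0,0],85],[[-90,-190,0],[0,0,0],85],[[-140,-190,0],[0,0,0],85],[[-190,-190,0],[0,0,0],85],[[-240,-190,0],[0,0,0],85],[[-240,-190,0],[0,0,0],85],[[-240,-190,0],[0,0,0],85]]'
python3 - <<'E'
from h import *
t=bot.camera("top");s=bot.camera("side"); save(s,"s8"); save(t,"t8")
a=np.radians(-20); C=np.array([.469,.2412]); ax=np.array([np.cos(a),np.sin(a)])
for k,h in ((.068,.114),(0,.089),(-.068,.064)):
    g=C+k*ax; pt=[[*g,h]]; r=[]
    for ps in ([t],[s]):
        p=ps[0]; m=blob(p,*map(int,project(p,pt)[0]),brass(p))
        if m is None: r.append(None); continue
        x,q=fit(ps,[m],lambda v:[cyl(v[0],v[1],h-.014,h)],g,[.01,.01]); d=x-C
        r.append((np.round([d@ax,d@[-ax[1],ax[0]]],4).tolist(),round(q,2)))
    print(r)
E
```

```text
time: 29.35
ee_pos: [0.3234, 0.0384, 0.223]
tcp_rot: [-90.1, -0.1, 69.7]
wrist_force: [0.2, -0.4, -0.3]
opening: 0.085
[([0.0688, -0.0004], np.float64(0.79)), ([0.0694, -0.0031], np.float64(0.85))]
[([0.0019, -0.0022], np.float64(0.8)), ([0.0009, -0.0022], np.float64(0.85))]
[([-0.0688, 0.0014], np.float64(0.81)), ([-0.0681, -0.0009], np.float64(0.86))]
```

View pics/s8.png

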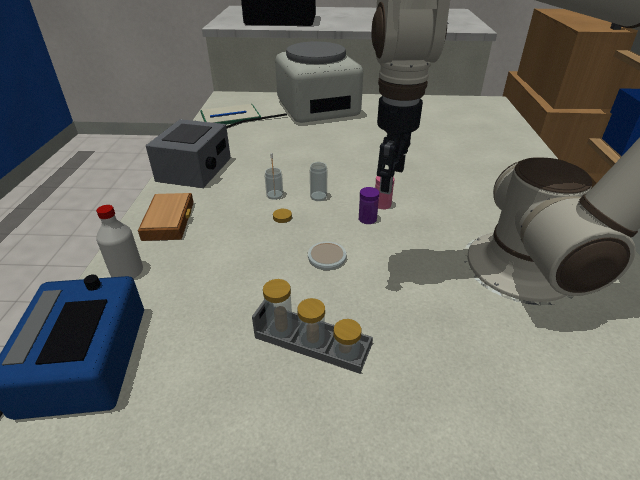

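View pics/t8.png

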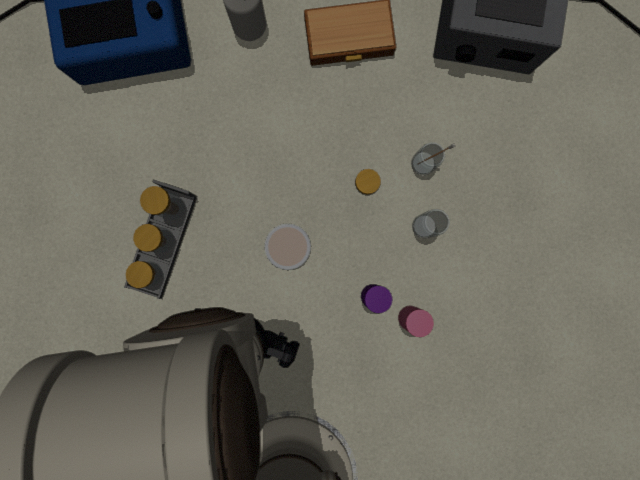

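All three jars stand in order in the caddy: side view (277,305), (312,322), (347,340). The open jars, lid and dish are at their original pixels, and the arm is clear.

```bash
python3 -c "
from workcell import bot
print(bot.job_done())"
```

```text
the job is handed in; nothing more can be done
None
```

I picked up the three closed jars one at a time and set each down on its bay floor: tallest at the tall end plate, middle one in the middle, shortest at the low end. Each release came only after the wrist force showed floor contact. I handed the job in at about 30 s of the 86 s allowed.

**Jar positions:** the last fits, from the top and side cameras, put the jars within about 3 mm of their bay centres, and all three look upright.
- Tall: x about +69 mm. The two views disagree by about 3 mm across the caddy (-0.4 and -3.1 mm).
- Medium: x +1 to +2 mm, y -2 mm.
- Short: x about -68 to -69 mm, y within ±1.5 mm.

The lid fits overlapped the images only about 80–85%, so read these as good to a few millimetres, well inside the 12 mm tolerance.

**Things to leave:** both open jars, the loose lid, the dish and the pink and purple look-alikes look unmoved in the final pictures. I judged that by eye from pixel positions and did not refit them. The gripper ended open and clear of everything, and no check failed.

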